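# Isolate the lathe at its control box

## Robot

A 6-joint arm with a two-finger parallel gripper is mounted at the origin on the work surface. World frame = base frame: x ahead of the robot, y to its left, z up, the work surface at z = 0. Lengths are in m, angles in rad, forces in N, time in s.
With the tool pointing down it reaches from about 0.3 to 0.825 m from the base axis. Payload 5.4 kg.
Tool frame: the origin (TCP) lies on the centre line of the jaws, within the pads' length; the fingertips stand 25 mm ahead of it and the grasp point (between the pads) lies 6 mm ahead of it; z points along the fingers, y is the line along which they close (so a half turn about z gives the same grasp; the last joint's range is limited). The gripper opens to 92 mm and grips with 3 to 60 N. Pads are 20 mm wide; open, the fingers measure 128 mm over their backs; the gripper's body (75 mm by 189 mm) begins 69 mm behind the grasp point.
Start: joints at [-1.362, 0.158, 1.597, -0, 1.386, -0.21], TCP at [0.234, -0.525, 0.24] pointing down, gripper open.
Joint ranges: [-2.91, 2.91], [-0.94, 2.29], [0.18, 2.7], [-1.29, 4.43], [0.17, 2.64], [-3, 3]. Speed limits (rad/s): [2.57, 2.57, 3.14, 3.14, 3.14, 3.14].

## Interface

Orientations are given as [roll, pitch, yaw] about the fixed x, y, z axes, in that order (R = Rz(yaw) Ry(pitch) Rx(roll)).
In Python, from station import readout, vision, ticket gives the robot as it stands. The module is installed in compiled form; this text tells all that it offers.
- The arm moves only by the tool drive_tool, never from a script. Its arguments are lists of equal length, an entry for each row: "xyz": the shift along the tool's x, y, z in mm, a list of three; "roll": the turn about the tool's z in rad. A call has 1 to 5 rows; each row shifts and turns the commanded pose from where the row before left it, along the tool's axes as they then stand; what a row does not reach is not made up. A row lasts 1/8 s, in which the tool goes at most 62.5 mm and 10.7 degrees, less where a joint would pass 70% of its speed; a pose out of reach is approached as far as the arm can. A call is refused whole if a number of a shift passes 62.5 or a number of a turn 0.188, either way. A call with a gripper value outside its range is refused whole. "gripper" is the finger opening in mm, from 0 to 91.9, set as the call begins (left out, the last holds). The fingers move at their own pace and stop on an object; the grip force is fixed at half the most. Time passes only in rows, so rows that do not move let the fingers close. It gives the time, the measured TCP pose, the force, the opening and the grip force at its end, in the units of the state.
- readout.get_obs(): the state, without advancing time (a new reading comes with each control period).
- vision.snapshot(name): name is "side" or "top" or "wrist"; returns the picture (480x640x3 uint8, red, green, blue); there is no depth.
- vision.camera_params(name): a dict with "mtx" (3x3 intrinsics, pixels), "D" ([k1, k2, p1, p2, k3] as OpenCV has them; the pictures are not rectified), "R" (3x3) and "t" (3): a world point X has camera coordinates R X + t; the wrist camera has in their place "hand_eye" (4x4, takes a point from camera to tool coordinates, whose origin is the TCP and whose axes are the flange's). Camera axes: x right, y down, z forward; pixel columns grow to the right and rows downward; lengths in m; the calibration is good to about 2 mm. A picture is of the moment at which its call begins: read the wrist's pose just before it. camera_params takes no time and is no camera call.
- ticket.finish_job(): hands the job in; it is judged then, once.
The state is a dict: "time": time; "qpos": joint angles; "qd": joint speeds; "joint_efforts": joint torques, N m; "position": TCP position; "ee_rot": TCP orientation; "contact_force": force on the tool from outside, world axes, zero at the start; "ft_torque": the same for the moment, N m; "grip_width": finger opening in m; "grasp_force": force on a finger pad.
Only numpy, scipy, OpenCV 4.12 (cv2) and the standard library are available. Lean on these libraries where they do the work, as an engineer would, in place of code of your own. Each camera call takes 0.05 s, during which the arm holds its last target. There are 200 camera calls.

## Task

Isolate the lathe at its control box on the bench so that it can be serviced: give the T-handle on the cover its quarter turn to release it, swing the cover up to upright or beyond so that it stays open, then throw the wide breaker inside fully over to off, which is towards the robot. Leave the narrow breaker on and do not disturb the tools and the jar on the bench.

Things in the scene. Friction and masses are not known exactly. Their poses are not given: they have to be found in the camera images.
- console: Grey steel control box with a sloping cover, bolted to the bench, yaw within 19 deg. Origin: on the bench under the cover's middle; x to the rear, y left (hinge side), z up. Open box 240 mm deep (x), 210 wide (y), walls 2 mm; rim 95 mm high in front, 112 mid, 129 at the rear (8 deg). Fixed instrument strip behind (x 120 to 180), 128 mm high, lamps and meter to 138.
- cover_hinge (a point): Middle of the cover's hinge line (left rim of the box), on the cover's underside. Axes turn with the cover: x along the hinge to the rear, z out of the outer face, -y to the free edge. Cover: plate 242 mm along x, 227 from hinge to free edge, 6 thick, about 0.5 kg. The free edge, on the right, stands 17 mm out past the box wall as a finger lip with nothing below it but the bench.
- cover_lip (a point): Middle of the cover's free edge, at mid thickness (3 mm above the underside), 227 mm from the hinge line. Same axes as cover_hinge.
- cover (a joint): Opening angle of the cover: 0 shut, 1.57 upright, 1.92 stop (leaning back). The hinge is stiff: the cover stays at any angle; moving it takes about 5 to 10 N at the lip. Held shut until the latch is turned past about 1.2 rad.
- latch (a joint): Angle of the T-handle: 0 locked (bar parallel to the hinge line; starts within 0.1 of it), 1.571 fully released (bar square to the hinge line). Turns counter-clockwise seen from above: the end nearest the robot moves right, to the lip. Stays where it is left; about 0.12 N m turns it.
- latch_grip (a point): Centre of the dark steel T-handle's bar, on its turning axis, 24 mm above the cover's top face, 52 mm in from the free edge. Bar 90 mm long (x), 14 thick (y), 20 high (14 to 34 mm above the cover), on a round hub 32 mm across. z: the turning axis, out of the cover. Axes turn with the handle.
- wide_breaker (a joint): Handle of the wide three-pole breaker in the box (black case 130 mm along the console's x, 76 wide): 0 on (leaning to the rear), 0.76 rad off (leaning to the front, towards the robot). Pivots about the console's y axis. Stays where it is left; about 7 N at the tip moves it.
- wide_breaker_tip (a point): Top middle of the wide breaker's grey handle: a paddle 30 mm wide (y), 12 thick (x), 22 mm or more out of the case's raised middle, which is 74 mm above the bench. The tip is 48 mm from its pivot, leans 0.38 rad to the rear when on, to the front when off (18 mm either side of the case's middle). The breakers lie side by side, 46 mm left and right of the console's middle, either way round.
- narrow_breaker (a joint): Handle of the narrow two-pole breaker beside it (case 50 mm wide, handle 16 mm wide, otherwise the same): 0 on, 0.76 off. It is to stay on.
- narrow_breaker_tip (a point): Top middle of the narrow breaker's handle.
- plane_mid (a point): Block plane, 160 x 50 mm, 60 mm high, lying on the bench to the right; point 25 mm up in its middle. To be left alone.
- mallet_mid (a point): Wooden mallet lying on the bench to the right, about 310 mm long, head 130 x 75 x 60 mm; point 30 mm up between head and handle. To be left alone.
- jar_mid (a point): Glass screw jar with a steel cap, 72 mm across, 85 mm high, on the left; point at its centre. To be left alone.
- square_mid (a point): Try square lying on the bench on the left, stock 120 mm, blade 190 mm, 20 mm high; point 50 mm along the blade from the stock. To be left alone.

How it is judged:
By the outcome, as a careful person would: the job done as asked, in the order asked, and still so for the second after the job is handed in, with the robot touching nothing.
It also fails if it takes over 61 s, if anything falls off the work surface, if the arm or the gripper's body presses on something with over 40 N, if the wrist force passes 120 N, or if a joint passes its speed limit or range.

## Working session

There is one attempt and no reset: what is moved stays moved. The work goes in short steps, Python scripts to look and compute and a tool call to move; the robot and the scene stay as the last step left them, time stands still between calls to the robot, and variables do not carry over. Pictures are saved under pics/ and viewed, at most 10 in all, crops included, and the job is handed in when it is done.

Besides the shell and the picture viewer there is one more tool, called after ">>>" by a JSON object that holds its "name" and its "arguments". drive_tool: Moves the arm, as the interface text tells. Its arguments: {"type":"object","properties":{"xyz":{"type":"array","items":{"type":"array","items":{"type":"number"}}},"roll":{"type":"array","items":{"type":"number"}},"gripper":{"type":"number"}},"required":["xyz","roll"]}

```bash
mkdir -p pics; cat > h.py <<'E'
import numpy as np, cv2
from scipy.spatial.transform import Rotation as Ro
from station import readout, vision, ticket
def cam(name):
    p=vision.camera_params(name); K=np.array(p['mtx']);D=np.array(p['D'],float)
    if name=='wrist':
        o=readout.get_obs(); T=np.eye(4);T[:3,:3]=Ro.from_euler('xyz',o['ee_rot']).as_matrix();T[:3,3]=o['position']
        C=np.linalg.inv(T@np.array(p['hand_eye'])); return K,D,C[:3,:3],C[:3,3]
    return K,D,np.array(p['R']),np.array(p['t']).ravel()
def ray(c,uv):
    K,D,R,t=c; n=cv2.undistortPoints(np.array(uv,float).reshape(-1,1,2),K,D).reshape(-1,2)
    d=np.c_[n,np.ones(len(n))]@R; return -R.T@t,d
def onz(c,uv,z):
    o,d=ray(c,uv); return o+d*((z-o[2])/d[:,2])[:,None]
def proj(c,X):
    K,D,R,t=c; return cv2.projectPoints(np.array(X,float).reshape(-1,3),cv2.Rodrigues(R)[0],t,K,D)[0].reshape(-1,2)
def two(c1,u1,c2,u2):
    (a,d),(b,e)=ray(c1,u1),ray(c2,u2); out=[]
    for p,q in zip(d,e):
        s=np.linalg.lstsq(np.c_[p,-q],b-a,rcond=None)[0]; x=a+p*s[0];y=b+q*s[1]; out.append([*(x+y)/2,np.linalg.norm(x-y)])
    return np.array(out)
def snap(name,f):
    im=vision.snapshot(name); cv2.imwrite('pics/'+f,im[:,:,::-1]); return im
E
python3 - <<'E'
from h import *
snap('top','top0.png');snap('side','side0.png')
o=readout.get_obs();print(o['position'],o['ee_rot'],o['time'])
for n in('top','side'):
    K,D,R,t=cam(n);print(n,-R.T@t,R[2])
print(vision.camera_params('wrist')['hand_eye'])
E
```

```text
[ 0.23368982 -0.52480243  0.2387505 ] [-3.13997720e+00 -3.33538676e-04  4.18781650e-01] 0.1
top [ 0.28566814 -0.03587618  1.43947542] [ 0.12132948  0.02012268 -0.9924083 ]
side [-0.03763531  1.2754603   1.03773092] [ 0.29743684 -0.77446803 -0.5583284 ]
[[-5.82029377e-04 -9.69472965e-01 -2.45197534e-01  6.95178397e-02]
 [ 9.99999616e-01 -7.24927724e-04  4.92536262e-04 -4.04552195e-04]
 [-6.55251081e-04 -2.45197153e-01  9.69473015e-01 -1.45280419e-01]
 [ 0.00000000e+00  0.00000000e+00  0.00000000e+00  1.00000000e+00]]
```

View pics/top0.png

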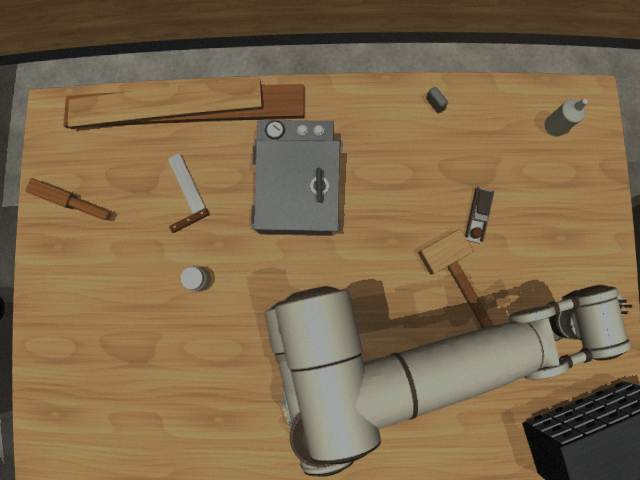

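View pics/side0.png

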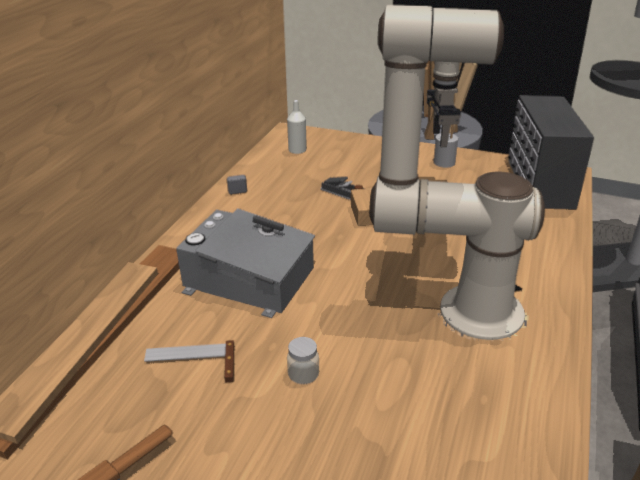

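The top view shows the console with the cover corners near (252,229), (338,232), (341,140) and (257,139), and the T-handle at (319,185). The side view shows the same console at (250,255), with the handle at (268,224). I'll zoom in on both.

```bash
python3 - <<'E'
from h import *
a=cv2.imread('pics/top0.png')[110:245,240:360];b=cv2.imread('pics/side0.png')[195:320,170:325]
A=cv2.resize(a,None,fx=3.3,fy=3.3,interpolation=cv2.INTER_CUBIC);B=cv2.resize(b,None,fx=2.58,fy=2.58,interpolation=cv2.INTER_CUBIC)
c=np.zeros((450,800,3),np.uint8);c[:A.shape[0],:A.shape[1]]=A;c[:B.shape[0],400:400+B.shape[1]]=B[:,:400];cv2.imwrite('pics/crop.png',np.clip(c*1.5,0,255))
E
```

```text
[ WARN:0@0.439] global loadsave.cpp:1063 imwrite_ Unsupported depth image for selected encoder is fallbacked to CV_8U.
```

View pics/crop.png

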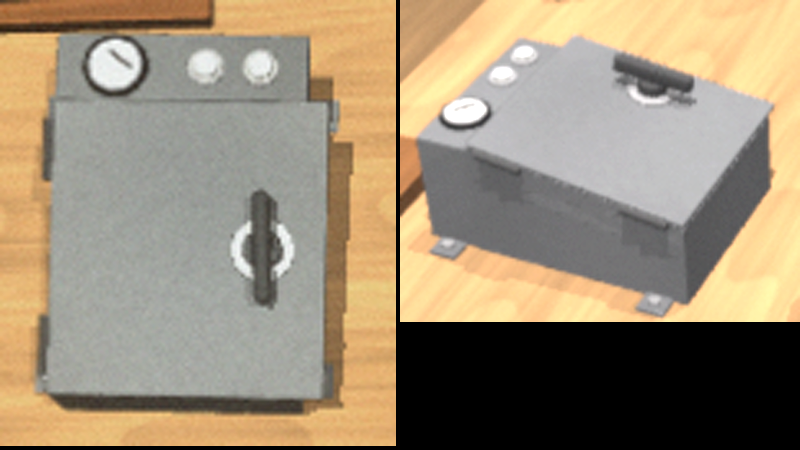

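The crop puts the cover corners at (52,101), (328,101), (322,398) and (46,394), and the handle bar from (261,192) to (263,303). In the side crop the bar runs from (615,62) to (692,82).

```bash
cat > geo.py <<'E'
from h import *
def fit(P):
    # P world corners RL,RR,FR,FL -> yaw, middle
    f=(P[0]+P[1]-P[2]-P[3]); yaw=np.arctan2(f[1],f[0]); return yaw
E
python3 - <<'E'
from h import *
c=cam('top');s=cam('side')
f=lambda p:(np.array(p)+.5)/3.3-.5+[240,110]
g=lambda p:(np.array(p)-[400,0]+.5)/2.58-.5+[170,195]
U=[f(p) for p in [(52,101),(328,101),(322,398),(46,394)]]
P=np.array([onz(c,u,z)[0] for u,z in zip(U,[.135,.135,.101,.101])])
print(P.round(4))
print('sizes',np.linalg.norm(P[0]-P[1]),np.linalg.norm(P[2]-P[3]),np.linalg.norm(P[0]-P[3]),np.linalg.norm(P[1]-P[2]))
V=[g(p) for p in [(578,38),(773,104),(686,222)]]
V=[g(p) for p in [(578,38),(773,104)]]
a=P[0]+P[1]-P[2]-P[3];b=P[0]+P[3]-P[1]-P[2];print('yaw',np.arctan2(a[1],a[0]),np.arctan2(-b[0],b[1]),P.mean(0))
H=np.array([onz(c,f(p),z)[0] for p,z in [((261,192),.158),((263,303),.146)]]);print(H,np.linalg.norm(H[0]-H[1]),H.mean(0))
# two-view corners: side FL (686,222), FR (773,104), RR(578,38)
print(two(c,[U[3],U[2],U[1],f((261,192)),f((263,303))],s,[g((686,222)),g((773,104)),g((578,38)),g((617,62)),g((691,82))]).round(4))
E
```

```text
[[ 0.7181  0.1687  0.135 ]
 [ 0.7126 -0.0574  0.135 ]
 [ 0.4729 -0.0482  0.101 ]
 [ 0.4802  0.1775  0.101 ]]
sizes 0.22618199427383584 0.22587869862762158 0.24047761740995732 0.242240000725161
yaw -0.03748681605868541 -0.028335091831980946 [0.595985   0.06015645 0.118     ]
[[ 0.63094105 -0.00236097  0.158     ]
 [ 0.54352324 -0.00244617  0.146     ]] 0.0882376455079174 [ 0.58723215 -0.00240357  0.152     ]
[[ 4.802e-01  1.772e-01  1.034e-01  6.000e-04]
 [ 4.750e-01 -4.780e-02  9.850e-02  3.500e-03]
 [ 7.125e-01 -5.820e-02  1.282e-01  4.700e-03]
 [ 6.344e-01 -2.000e-03  1.455e-01  2.000e-04]
 [ 5.473e-01 -1.500e-03  1.387e-01  4.700e-03]]
```

Corner spacings (226 and 241 mm) and heights match the sizes given. Console yaw is about -0.033 with its origin near (0.597, 0.0685). The latch axis is near (0.589, -0.002, 0.142). I'll fly over to it.

>>> {"name": "drive_tool", "arguments": {"xyz": [[44, -27, 0], [44, -27, 0], [44, -27, 0], [44, -27, 0], [44, -27, 0]], "roll": [0, 0, 0, 0, 0], "gripper": 40}}

```text
time: 0.72
position: [0.3805, -0.3108, 0.2392]
ee_rot: [-3.141, 0.0, 0.419]
contact_force: [0.5, -0.5, -0.1]
grip_width: 0.0438
grasp_force: 0.0
```

>>> {"name": "drive_tool", "arguments": {"xyz": [[44, -28, 0], [44, -28, 0], [44, -28, 0], [44, -28, 0], [44, -28, 0]], "roll": [0, 0, 0, 0, 0]}}

```text
time: 1.35
position: [0.5244, -0.0934, 0.2392]
ee_rot: [-3.141, 0.0, 0.419]
contact_force: [0.8, -0.3, 0.4]
grip_width: 0.0398
grasp_force: 0.0
```

>>> {"name": "drive_tool", "arguments": {"xyz": [[44, -28, 0], [44, -28, 0], [0, 0, 0], [0, 0, 0], [0, 0, 0]], "roll": [0, 0, 0.14, 0.14, 0.14]}}

```text
time: 1.98
position: [0.5813, -0.0078, 0.2389]
ee_rot: [-3.141, 0.001, -0.005]
contact_force: [-0.3, 0.4, 0.8]
grip_width: 0.0402
grasp_force: 0.0
```

```bash
python3 - <<'E'
from h import *
c=cam('wrist');im=snap('wrist','w1.png')
o=readout.get_obs();print(o['position'],o['ee_rot'])
for X in [(.5895,-.002,.152),(.545,-.002,.146),(.634,-.002,.158)]: print(proj(c,X))
E
```

```text
[ 0.58126634 -0.00798935  0.23895428] [-3.14139067e+00  1.18842083e-03 -9.62336989e-03]
[[315.28990702 243.0254749 ]]
[[316.12370544 297.60810522]]
[[314.35717383 180.23997014]]
```

View pics/w1.png

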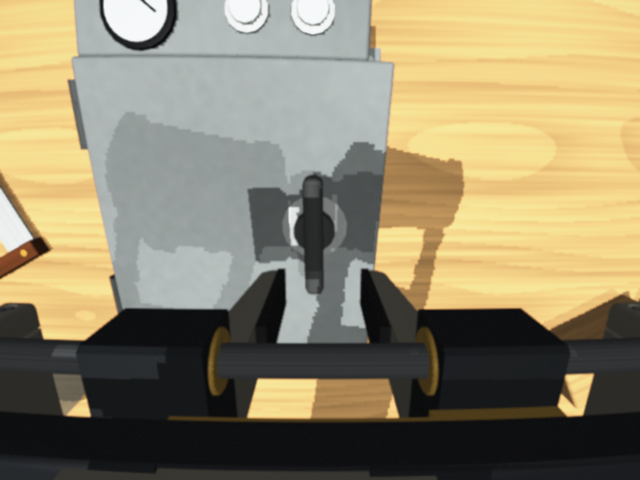

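The wrist view shows the bar from (313,175) to (314,292), within a few px of the prediction.

```bash
python3 - <<'E'
from h import *
c=cam('wrist')
a=onz(c,(313,176),.158)[0];b=onz(c,(314,292),.146)[0];print(a,b,(a+b)/2,np.hypot(*(a-b)[:2]))
q=[onz(c,p,z)[0] for p,z in[((73,57),.135),((393,64),.135)]];print(q,np.subtract(*q))
E
```

```text
[ 0.63680823 -0.00151797  0.158     ] [ 5.49622092e-01 -4.52579264e-04  1.46000000e-01] [ 0.59321516 -0.00098528  0.152     ] 0.08719264533599605
[array([0.72118654, 0.16580966, 0.135     ]), array([ 0.71071176, -0.05663552,  0.135     ])] [0.01047478 0.22244518 0.        ]
```

>>> {"name": "drive_tool", "arguments": {"xyz": [[10, -6.5, 0], [0, 0, 36], [0, 0, 25], [0, 0, 14], [0, 0, 0]], "roll": [0, 0, 0, 0, 0]}}

```text
time: 2.65
position: [0.5912, -0.0014, 0.1637]
ee_rot: [-3.141, 0.002, -0.0]
contact_force: [0.2, 0.0, -0.3]
grip_width: 0.0401
grasp_force: 0.0
```

>>> {"name": "drive_tool", "arguments": {"xyz": [[0, 0, 0], [0, 0, 0], [0, 0, 0]], "roll": [0, 0, 0], "gripper": 18}}

```text
time: 3.02
position: [0.592, -0.0018, 0.1654]
ee_rot: [3.141, -0.001, -0.001]
contact_force: [-1.0, 0.6, 0.0]
grip_width: 0.0184
grasp_force: 0.0
```

>>> {"name": "drive_tool", "arguments": {"xyz": [[0, 0, 0], [0, 0, 0], [0, 0, 0], [0, 0, 0], [0, 0, 0]], "roll": [-0.15, -0.15, -0.15, -0.15, -0.15]}}

```text
time: 3.65
position: [0.5921, -0.0003, 0.165]
ee_rot: [-3.141, -0.003, 0.753]
contact_force: [1.3, 4.9, -0.0]
grip_width: 0.0176
grasp_force: 5.7
```

>>> {"name": "drive_tool", "arguments": {"xyz": [[0, 0, 0], [0, 0, 0], [0, 0, 0], [0, 0, 0], [0, 0, 0]], "roll": [-0.15, -0.15, -0.15, -0.15, -0.15]}}

```text
time: 4.28
position: [0.5911, 0.0002, 0.1648]
ee_rot: [-3.14, -0.004, 1.504]
contact_force: [-2.4, 4.6, 1.0]
grip_width: 0.0182
grasp_force: 6.1
```

>>> {"name": "drive_tool", "arguments": {"xyz": [[0, 0, 0], [0, 0, 0], [0, 0, 0]], "roll": [-0.1, -0.06, -0.04]}}

```text
time: 4.65
position: [0.5908, 0.0, 0.1648]
ee_rot: [-3.14, -0.003, 1.7]
contact_force: [-3.0, 5.1, 1.3]
grip_width: 0.0181
grasp_force: 5.7
```

```bash
python3 - <<'E'
from h import *
o=readout.get_obs();print(o['ft_torque'],o['contact_force'],o['ee_rot'],o['grip_width'],o['grasp_force'])
E
```

```text
[ 0.90473487  0.44535232 -0.12355984] [-3.02365845  5.1466328   1.29000835] [-3.14020105 -0.00343087  1.70038026] 0.018098466397442614 5.695026627508923
```

>>> {"name": "drive_tool", "arguments": {"xyz": [[0, 0, 0], [0, 0, 0], [0, 0, 0]], "roll": [-0.05, -0.05, 0]}}

```text
time: 5.03
position: [0.5907, 0.0001, 0.1647]
ee_rot: [-3.14, -0.004, 1.798]
contact_force: [-2.5, 5.2, 2.4]
grip_width: 0.0182
grasp_force: 20.8
```

```bash
python3 - <<'E'
from h import *
o=readout.get_obs();print(o['ft_torque'],o['contact_force'],o['ee_rot'],o['grip_width'],o['grasp_force'])
E
```

```text
[ 0.86892078  0.44062263 -0.63932657] [-2.51724897  5.2210781   2.40746213] [-3.14042535 -0.00387857  1.79813923] 0.01823447473259305 20.818371234781807
```

The latch has reached its stop (torque 0.64 N·m). I'll open, square up to the bar, move out towards the lip along it and re-grip.

>>> {"name": "drive_tool", "arguments": {"xyz": [[0, 0, 0], [0, 0, 0], [0, 0, 0], [-15, 0, 0], [-15, 0, 0]], "roll": [0, 0.13, 0.135, 0, 0], "gripper": 50}}

```text
time: 5.65
position: [0.5905, -0.033, 0.1648]
ee_rot: [3.141, 0.001, 1.536]
contact_force: [0.2, -0.3, 0.6]
grip_width: 0.0501
grasp_force: 0.0
```

```bash
python3 - <<'E'
from h import *
o=readout.get_obs();print(o['position'],o['contact_force'],o['ee_rot'],o['grip_width'])
snap('wrist','w2.png')
yaw=-.035;ex=np.array([np.cos(yaw),np.sin(yaw),0]);ey=np.array([-ex[1],ex[0],0]);b=np.radians(8)
hx=ex*np.cos(b)+np.array([0,0,np.sin(b)]);n=np.cross(hx,ey)
A=np.array([.591,-.001,.142]);H=A+.175*ey-.030*n;print('hinge',H)
G=-.205*ey+.030*n
T=[Ro.from_rotvec(-hx*t).apply(G) for t in np.linspace(0,1.75,21)]
print(Ro.from_rotvec(-hx*1.75).apply(-.227*ey)+H)
d=np.diff(T,axis=0)*1e3
psi=1.535;tx=np.array([np.cos(psi),np.sin(psi),0]);ty=np.array([tx[1],-tx[0],0])
print(np.round(np.c_[d@tx,d@ty,-d[:,2]],1).tolist())
E
```

```text
[ 0.59054927 -0.03302652  0.1647631 ] [ 0.17200685 -0.34973811  0.59615014] [3.14117577e+00 5.43971210e-04 1.53603481e+00] 0.05013027172304887
hinge [0.60129639 0.17374672 0.11229196]
[0.57164493 0.2152716  0.333483  ]
[[3.4, -2.5, -17.6], [4.9, -2.4, -17.3], [6.5, -2.4, -16.8], [7.9, -2.3, -16.1], [9.3, -2.2, -15.4], [10.6, -2.1, -14.5], [11.9, -1.9, -13.6], [13.0, -1.8, -12.5], [14.1, -1.6, -11.3], [15.0, -1.4, -10.0], [15.8, -1.2, -8.7], [16.6, -1.0, -7.3], [17.1, -0.8, -5.8], [17.6, -0.6, -4.3], [17.9, -0.4, -2.8], [18.1, -0.2, -1.2], [18.1, 0.0, 0.3], [18.0, 0.3, 1.9], [17.8, 0.5, 3.4], [17.4, 0.7, 5.0]]
```

View pics/w2.png

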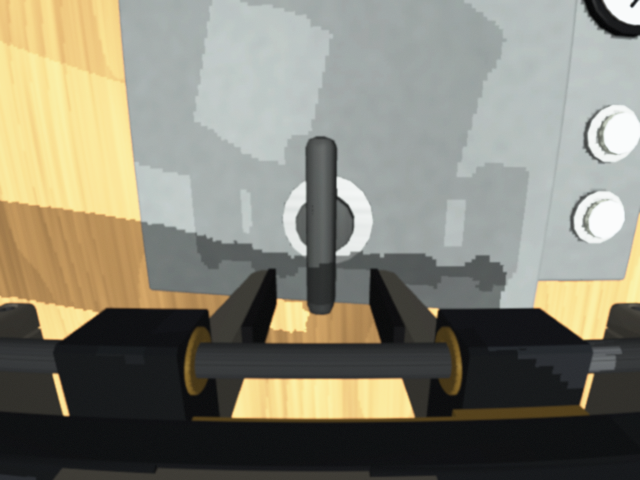

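The bar is now square to the hinge (pixels (321,137) to (321,313)) and centred between the fingers. I'll lower and grip.

>>> {"name": "drive_tool", "arguments": {"xyz": [[0, 0, 9], [0, 0, 0]], "roll": [0, 0]}}

```text
time: 5.95
position: [0.5896, -0.0315, 0.1542]
ee_rot: [-3.139, -0.001, 1.534]
contact_force: [0.9, -0.1, -0.4]
grip_width: 0.05
grasp_force: 0.0
```

>>> {"name": "drive_tool", "arguments": {"xyz": [[0, 0, 0], [0, 0, 0], [0, 0, 0], [0, 0, 0]], "roll": [0, 0, 0, 0], "gripper": 0}}

```text
time: 6.45
position: [0.59, -0.0316, 0.1558]
ee_rot: [-3.14, -0.0, 1.534]
contact_force: [-3.9, 0.5, 1.7]
grip_width: 0.0151
grasp_force: 30.0
```

>>> {"name": "drive_tool", "arguments": {"xyz": [[3.4, -2.5, -17.6], [4.9, -2.4, -17.3], [0, 0, 0]], "roll": [0, 0, 0]}}

```text
time: 6.82
position: [0.5855, -0.0225, 0.1921]
ee_rot: [-3.141, -0.0, 1.534]
contact_force: [-3.7, 1.2, 0.9]
grip_width: 0.015
grasp_force: 30.0
```

>>> {"name": "drive_tool", "arguments": {"xyz": [[6.5, -2.4, -16.8], [7.9, -2.3, -16.1], [9.3, -2.2, -15.4], [10.6, -2.1, -14.5], [11.9, -1.9, -13.6]], "roll": [0, 0, 0, 0, 0]}}

```text
time: 7.45
position: [0.5766, 0.0238, 0.268]
ee_rot: [3.141, 0.001, 1.534]
contact_force: [3.9, -2.9, -10.1]
grip_width: 0.0154
grasp_force: 29.5
```

```bash
python3 - <<'E'
from h import *
snap('side','s2.png')
E
```

```text
(no output)
```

View pics/s2.png

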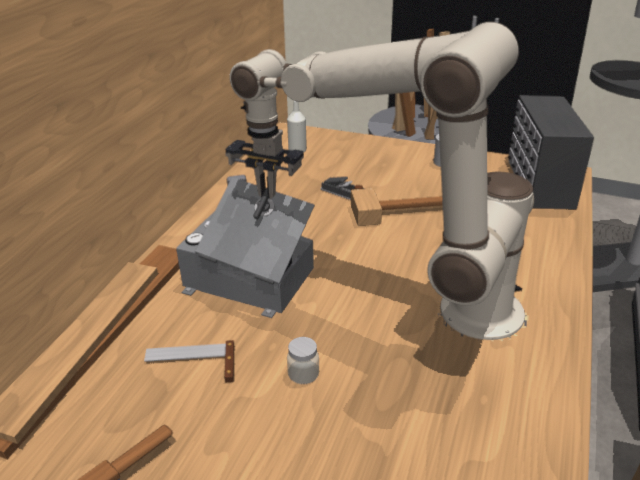

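The cover is coming up, with its lip at about (275,200), and the bar is held at (265,205). I'll continue the arc.

>>> {"name": "drive_tool", "arguments": {"xyz": [[13.0, -1.8, -12.5], [14.1, -1.6, -11.3], [15, -1.4, -10], [15.8, -1.2, -8.7], [16.6, -1, -7.3]], "roll": [0, 0, 0, 0, 0]}}

```text
time: 8.12
position: [0.5724, 0.0969, 0.3182]
ee_rot: [3.141, 0.004, 1.533]
contact_force: [-0.1, -7.5, -5.3]
grip_width: 0.0151
grasp_force: 29.5
```

>>> {"name": "drive_tool", "arguments": {"xyz": [[17.1, -0.8, -5.8], [17.6, -0.6, -4.3], [17.9, -0.4, -2.8], [0, 0, 0]], "roll": [0, 0, 0, 0]}}

```text
time: 8.62
position: [0.5724, 0.1515, 0.3329]
ee_rot: [3.139, 0.0, 1.535]
contact_force: [-4.0, -1.2, 6.7]
grip_width: 0.0153
grasp_force: 29.9
```

>>> {"name": "drive_tool", "arguments": {"xyz": [[18.1, -0.2, -1.2], [18.1, 0, 0.3], [18, 0.3, 1.9], [17.8, 0.5, 3.4], [17.4, 0.7, 5]], "roll": [0, 0, 0, 0, 0]}}

```text
time: 9.25
position: [0.5768, 0.2407, 0.3253]
ee_rot: [3.139, -0.001, 1.534]
contact_force: [-7.4, -3.0, 12.4]
grip_width: 0.0152
grasp_force: 30.3
```

```bash
python3 - <<'E'
from h import *
snap('side','s3.png')
E
```

```text
(no output)
```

View pics/s3.png

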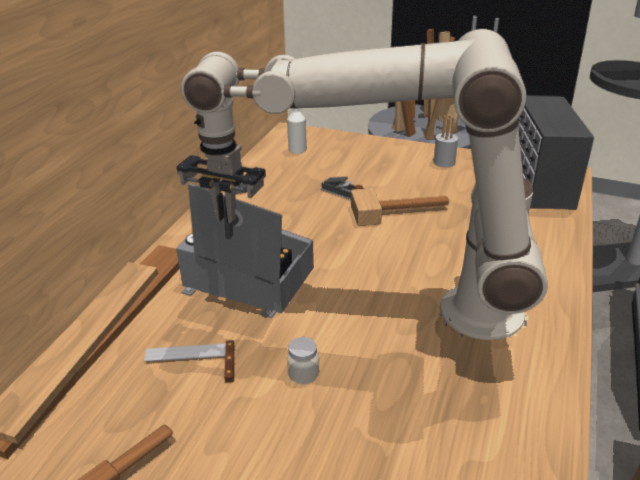

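The cover is past upright. I'll release, rise, and move over the box for a look.

>>> {"name": "drive_tool", "arguments": {"xyz": [[0, 0, 0], [0, 0, 0], [0, 0, 0], [0, 0, 0]], "roll": [0, 0, 0, 0], "gripper": 46}}

```text
time: 9.8
position: [0.5771, 0.2398, 0.3199]
ee_rot: [-3.141, -0.0, 1.533]
contact_force: [-0.2, 0.3, -0.0]
grip_width: 0.0458
grasp_force: 0.0
```

>>> {"name": "drive_tool", "arguments": {"xyz": [[0, 0, -20], [0, 0, -30], [0, 0, -40], [-40, 0, -15], [-45, 0, 0]], "roll": [0, 0, 0, 0, 0]}}

```text
time: 10.42
position: [0.5744, 0.1545, 0.4271]
ee_rot: [3.138, -0.0, 1.535]
contact_force: [0.4, 0.5, -0.8]
grip_width: 0.0459
grasp_force: 0.0
```

>>> {"name": "drive_tool", "arguments": {"xyz": [[-45, 0, 0], [-45, 0, 0], [-25, 0, 0], [0, 0, 0]], "roll": [0, 0, 0, 0], "gripper": 0}}

```text
time: 10.92
position: [0.5698, 0.0386, 0.425]
ee_rot: [-3.141, -0.0, 1.531]
contact_force: [0.2, -0.0, 0.5]
grip_width: 0.0082
grasp_force: 0.0
```

```bash
python3 - <<'E'
from h import *
c=cam('wrist');snap('wrist','w4.png');snap('top','t4.png')
o=readout.get_obs();print(o['position'],o['contact_force'],o['ee_rot'])
yaw=-.035;ex=np.array([np.cos(yaw),np.sin(yaw),0]);ey=np.array([-ex[1],ex[0],0])
O=np.array([.598,.0688,0])
for y in(.046,-.046): print(y,proj(c,O+ex*.018+ey*y+[0,0,.096]),proj(c,O-ex*.018+ey*y+[0,0,.096]))
E
```

```text
[0.56980134 0.04050514 0.42517847] [0.20901826 1.25152843 1.05573183] [-3.14148657e+00 -6.07429859e-04  1.53367477e+00]
0.046 [[355.23068328 148.48674248]] [[328.74816606 148.59311024]]
-0.046 [[354.18009698 215.2202605 ]] [[328.84472032 215.34480747]]
```

View pics/w4.png

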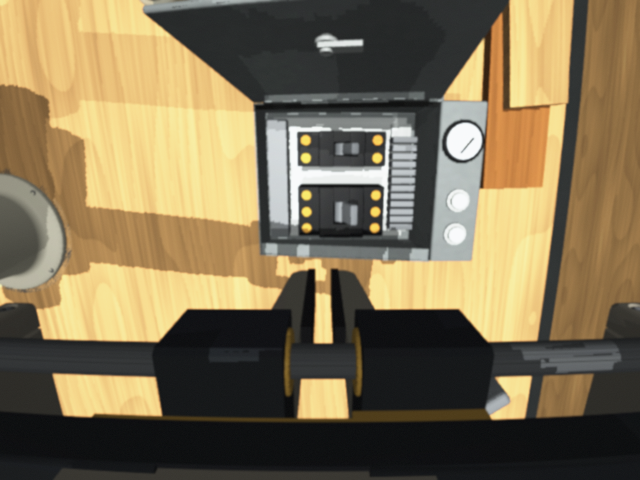

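The wide breaker is on the right side (three poles, lower in the image) with its handle at about (347,212). The narrow one's handle is at (346,149). I'll zoom in on it.

```bash
python3 - <<'E'
from h import *
a=cv2.imread('pics/w4.png')[120:245,280:400];a=cv2.convertScaleAbs(a,alpha=1.6,beta=20);cv2.imwrite('pics/w4z.png',cv2.resize(a,None,fx=4.6,fy=4.6,interpolation=cv2.INTER_CUBIC))
E
```

```text
(no output)
```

View pics/w4z.png

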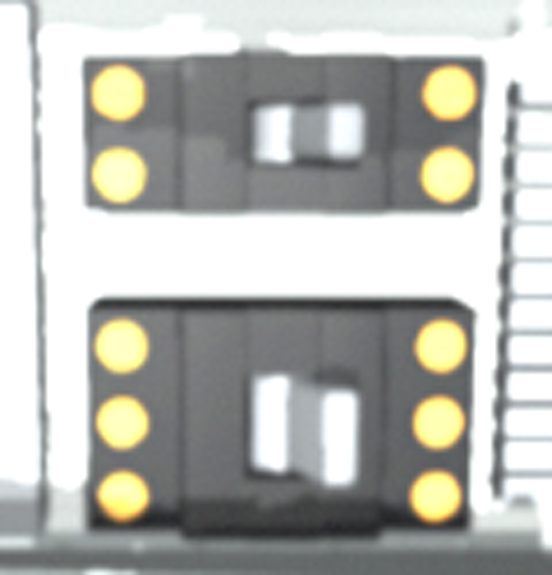

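The wide handle's tip is at (353.8,214.9), against a prediction of (354.2,215.2), so the geometry is confirmed and it is leaning to the rear (on). I'll go down behind the paddle with the fingers closed.

>>> {"name": "drive_tool", "arguments": {"xyz": [[-8, 40, 20], [-8.5, 39, 30], [0, 0, 50], [0, 0, 50], [0, 0, 50]], "roll": [0, 0, 0, 0, 0]}}

```text
time: 11.65
position: [0.6481, 0.0224, 0.2235]
ee_rot: [3.142, -0.0, 1.536]
contact_force: [-0.3, 0.0, -0.4]
grip_width: 0.0007
grasp_force: 0.0
```

>>> {"name": "drive_tool", "arguments": {"xyz": [[0, 0, 50], [0, 0, 35], [0, 0, 20], [0, 0, 0]], "roll": [0, 0, 0, 0]}}

```text
time: 12.15
position: [0.6474, 0.0217, 0.119]
ee_rot: [-3.139, -0.0, 1.535]
contact_force: [0.6, 0.5, 0.7]
grip_width: 0.0003
grasp_force: 0.0
```

Lower the last 12 mm, then pull towards the robot.

>>> {"name": "drive_tool", "arguments": {"xyz": [[0, 0, 8], [0, 0, 4.5], [0, 0, 0]], "roll": [0, 0, 0]}}

```text
time: 12.52
position: [0.6483, 0.0207, 0.108]
ee_rot: [3.141, 0.0, 1.534]
contact_force: [-0.8, -0.1, -0.4]
grip_width: 0.0002
grasp_force: 0.0
```

>>> {"name": "drive_tool", "arguments": {"xyz": [[0, -8, 0], [0, -8, 0], [0, -6, 0]], "roll": [0, 0, 0]}}

```text
time: 12.9
position: [0.6287, 0.0213, 0.1098]
ee_rot: [3.133, 0.0, 1.533]
contact_force: [8.8, 0.1, 3.9]
grip_width: 0.0008
grasp_force: 4.4
```

>>> {"name": "drive_tool", "arguments": {"xyz": [[0, -6, 0], [0, -6, 0], [0, -4, 0]], "roll": [0, 0, 0]}}

```text
time: 13.28
position: [0.6143, 0.0216, 0.1119]
ee_rot: [3.129, 0.001, 1.534]
contact_force: [7.3, 0.8, 5.7]
grip_width: 0.0006
grasp_force: 3.7
```

>>> {"name": "drive_tool", "arguments": {"xyz": [[0, -4, 2], [0, -4, 1], [0, -3, 0]], "roll": [0, 0, 0]}}

```text
time: 13.65
position: [0.6033, 0.0219, 0.1086]
ee_rot: [3.129, 0.001, 1.533]
contact_force: [7.1, -0.6, 3.9]
grip_width: 0.0002
grasp_force: 4.2
```

>>> {"name": "drive_tool", "arguments": {"xyz": [[0, -3, 0], [0, -3, 0], [0, 0, 0]], "roll": [0, 0, 0]}}

```text
time: 14.02
position: [0.6, 0.022, 0.1085]
ee_rot: [3.122, 0.001, 1.533]
contact_force: [18.3, -0.5, -3.2]
grip_width: 0.0004
grasp_force: 7.5
```

>>> {"name": "drive_tool", "arguments": {"xyz": [[0, -2, 0], [0, 0, 0]], "roll": [0, 0]}}

```text
time: 14.28
position: [0.5996, 0.0219, 0.109]
ee_rot: [3.118, 0.001, 1.533]
contact_force: [22.1, 0.3, -5.4]
grip_width: 0.0005
grasp_force: 9.2
```

>>> {"name": "drive_tool", "arguments": {"xyz": [[0, 8, 0], [0, 12, -5], [0, 0, -40], [0, 0, -60], [0, 0, -60]], "roll": [0, 0, 0, 0, 0]}}

```text
time: 14.9
position: [0.61, 0.0222, 0.2709]
ee_rot: [-3.14, -0.0, 1.534]
contact_force: [0.9, 0.3, 0.4]
grip_width: 0.0005
grasp_force: 0.0
```

>>> {"name": "drive_tool", "arguments": {"xyz": [[10, -25, -60], [10, -25, -60], [0, 0, -30], [0, 0, 0]], "roll": [0, 0, 0, 0]}}

```text
time: 15.4
position: [0.5646, 0.0429, 0.4166]
ee_rot: [3.136, 0.001, 1.534]
contact_force: [-0.2, 0.4, -0.5]
grip_width: 0.0002
grasp_force: 0.0
```

```bash
python3 - <<'E'
from h import *
c=cam('wrist');im=snap('wrist','w5.png');s=snap('side','s5.png')
o=readout.get_obs();print(o['position'],o['contact_force'],o['time'])
yaw=-.035;ex=np.array([np.cos(yaw),np.sin(yaw),0]);ey=np.array([-ex[1],ex[0],0]);O=np.array([.598,.0688,0])
p=[proj(c,O+k*ex*.018+ey*y+[0,0,.096])[0] for y in(.046,-.046) for k in(1,-1)]
u,v=np.mean(p,0).astype(int)-[60,62]
print([(q-[u,v])*3.3 for q in p])
z=im[v:v+125,u:u+120][:,:,::-1];z=cv2.resize(cv2.convertScaleAbs(z,alpha=1.6,beta=20),None,fx=3.3,fy=3.3,interpolation=cv2.INTER_CUBIC)
sz=cv2.resize(s[150:320,160:340][:,:,::-1],(396,374));C=np.zeros((420,800,3),np.uint8);C[:z.shape[0],:z.shape[1]]=z;C[:374,400:796]=sz;cv2.imwrite('pics/fin.png',C)
E
```

```text
[0.56387305 0.04281309 0.41206399] [-0.69188257  1.44782981 -0.98487491] 15.5
[array([246.08378206,  93.92153458]), array([157.33811608,  93.96291403]), array([241.34697161, 317.00471687]), array([156.5325282 , 317.24194506])]
```

View pics/fin.png

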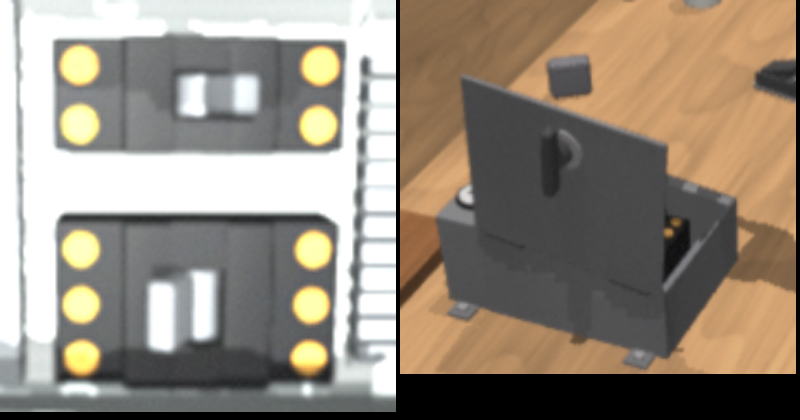

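The wide handle is now leaning to the front, with its tip at (162,315) in the crop against about (157,317) expected. The narrow one is still on at (247,93), and the cover is open past upright. The tip could be 1-2 mm short, so I'll push it once more, a little lower.

>>> {"name": "drive_tool", "arguments": {"xyz": [[-9, 31, 30], [-9.5, 31, 30], [0, 0, 50], [0, 0, 50], [0, 0, 50]], "roll": [0, 0, 0, 0, 0]}}

```text
time: 16.12
position: [0.6237, 0.0221, 0.1988]
ee_rot: [-3.136, -0.001, 1.533]
contact_force: [0.5, -0.3, 0.1]
grip_width: 0.0004
grasp_force: 0.0
```

>>> {"name": "drive_tool", "arguments": {"xyz": [[0, 0, 45], [0, 0, 25], [0, 0, 10], [0, 0, 0]], "roll": [0, 0, 0, 0]}}

```text
time: 16.62
position: [0.6246, 0.0221, 0.1223]
ee_rot: [-3.139, -0.0, 1.534]
contact_force: [-0.4, -0.2, 0.2]
grip_width: 0.0007
grasp_force: 0.0
```

>>> {"name": "drive_tool", "arguments": {"xyz": [[0, 0, 10], [0, 0, 6], [0, 0, 0]], "roll": [0, 0, 0]}}

```text
time: 17.0
position: [0.6254, 0.0221, 0.1074]
ee_rot: [-3.141, -0.0, 1.534]
contact_force: [0.5, 0.2, 0.5]
grip_width: 0.0003
grasp_force: 0.0
```

>>> {"name": "drive_tool", "arguments": {"xyz": [[0, -8, 0], [0, -8, 0], [0, -4, 0], [0, 0, 0]], "roll": [0, 0, 0, 0]}}

```text
time: 17.5
position: [0.6054, 0.0229, 0.1079]
ee_rot: [3.141, -0.0, 1.534]
contact_force: [0.9, -0.2, 0.2]
grip_width: 0.0001
grasp_force: 0.0
```

>>> {"name": "drive_tool", "arguments": {"xyz": [[0, -4, 0], [0, -3, 0], [0, 0, 0]], "roll": [0, 0, 0]}}

```text
time: 17.88
position: [0.6006, 0.0229, 0.1087]
ee_rot: [3.136, 0.0, 1.534]
contact_force: [5.2, -0.3, -0.8]
grip_width: 0.0004
grasp_force: 2.2
```

>>> {"name": "drive_tool", "arguments": {"xyz": [[0, -3, 0], [0, -2.5, 0], [0, 0, 0]], "roll": [0, 0, 0]}}

```text
time: 18.25
position: [0.5993, 0.0226, 0.1106]
ee_rot: [3.125, 0.001, 1.533]
contact_force: [16.3, 0.3, -3.2]
grip_width: 0.0007
grasp_force: 6.6
```

>>> {"name": "drive_tool", "arguments": {"xyz": [[0, -2, 0], [0, 0, 0]], "roll": [0, 0]}}

```text
time: 18.5
position: [0.5988, 0.0225, 0.1113]
ee_rot: [3.121, 0.001, 1.533]
contact_force: [19.5, 0.2, -4.0]
grip_width: 0.0006
grasp_force: 8.1
```

Same place, and the force rises well above 7 N without any travel, so this is the hard stop. I'll back off, rise, and hand in.

>>> {"name": "drive_tool", "arguments": {"xyz": [[0, 10, 0], [0, 10, -5], [0, 0, -40], [0, 0, -60], [0, 0, -60]], "roll": [0, 0, 0, 0, 0]}}

```text
time: 19.12
position: [0.6106, 0.0227, 0.274]
ee_rot: [-3.139, -0.0, 1.534]
contact_force: [2.0, -0.0, 0.8]
grip_width: 0.0002
grasp_force: 0.0
```

>>> {"name": "drive_tool", "arguments": {"xyz": [[10, -30, -60], [10, -30, -60], [0, 0, -20], [0, 0, 0], [0, 0, 0]], "roll": [0, 0, 0, 0, 0]}}

```text
time: 19.75
position: [0.5563, 0.043, 0.4013]
ee_rot: [-3.138, -0.0, 1.534]
contact_force: [0.9, -0.6, 0.2]
grip_width: 0.0001
grasp_force: 0.0
```

```bash
python3 - <<'E'
from h import *
c=cam('wrist');im=snap('wrist','w6.png')
yaw=-.035;ex=np.array([np.cos(yaw),np.sin(yaw),0]);ey=np.array([-ex[1],ex[0],0]);O=np.array([.598,.0688,0])
g=im.min(2).astype(int)
for y in(.046,-.046):
    p=[proj(c,O+k*ex*.018+ey*y+[0,0,.096])[0] for k in(1,-1)]
    r=int(round(p[0][1]));u=int(p[1][0])-8
    print(np.round(p,1).tolist(),u,g[r-2:r+3,u:u+45].mean(0).astype(int).tolist())
E
```

```text
[[368.3, 151.4], [340.5, 151.4]] 332 [60, 60, 60, 59, 59, 58, 57, 57, 56, 55, 55, 55, 48, 42, 65, 101, 121, 132, 141, 152, 164, 159, 124, 91, 82, 81, 83, 84, 84, 85, 86, 92, 112, 137, 146, 146, 144, 141, 136, 117, 82, 54, 47, 47, 46]
[[366.4, 221.3], [339.9, 221.3]] 331 [58, 58, 57, 55, 59, 89, 135, 161, 167, 170, 174, 177, 171, 149, 112, 88, 83, 81, 80, 94, 131, 161, 166, 160, 148, 130, 100, 64, 36, 34, 47, 54, 53, 52, 51, 50, 49, 48, 47, 48, 47, 46, 46, 43, 39]
```

```bash
python3 -c "
from station import ticket
print(ticket.finish_job())"
```

```text
the job is handed in; nothing more can be done
None
```

The T-handle is turned to its stop, the cover stands open past upright, the wide breaker is fully off, the narrow one is still on, and the job is handed in at about 20 s; the tools and jar were never approached, though I took no final picture of them.

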